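# Hang up the bean pail, then hold the grinder lid at its pulse position

## Robot

A 6-joint arm with a two-finger parallel gripper is mounted at the origin on a cart in front of the work surface, level with it; the furniture and walls round the work are solid. World frame = base frame: x ahead of the robot, y to its left, z up, the work surface at z = 0. Lengths are in mm, angles in rad, forces in N, time in s.
With the tool pointing down it reaches from about 275 to 825 mm from the base axis. Payload 5.2 kg.
Tool frame: the origin (TCP) lies midway between the tips of the shut fingers; the grasp point (between the pads) lies 19 mm behind it (bot.hold_point_z is the distance from the TCP to the grasp point, in mm); z points along the fingers, y is the line along which they close (so a half turn about z gives the same grasp; the last joint's range is limited). The gripper opens to 93 mm and grips with 3 to 60 N. Pads are 15 mm wide; open, the fingers measure 128 mm over their backs; the gripper's body (75 mm by 188 mm) begins 65 mm behind the grasp point.
Start: joints at [0.95, 0.259, 1.535, -0, 1.348, -0.203], TCP at [223.142, 502.705, 218.653] pointing down, gripper open.
Joint ranges: [-3.14, 3.14], [-0.91, 2.08], [0.19, 2.58], [-1.22, 4.36], [0.22, 2.71], [-3.12, 3.12]. Speed limits (rad/s): [2.57, 2.57, 3.14, 3.14, 3.14, 3.14].

## Interface

Orientations are given as a rotation vector (axis times angle).
In Python, from bench import telemetry, eyes, job, bot gives the robot as it stands.
- The arm moves only by the shell command python3 -m handwheel 'ROWS' [OPENING]. ROWS is JSON, one flat list of numbers, 4 for each row, row after row: the shift along the tool's x, y, z in cm, then the turn about the tool's z in degrees. A call has 1 to 12 rows; each row is the pose to reach, as a shift and turn from the pose commanded when the call began, along the tool's axes at that moment; what a row does not reach only later rows make up. A row lasts 1/12 s, in which the tool goes at most 41.7 mm and 7.16 degrees, less where a joint would pass 70% of its speed; a pose out of reach is approached as far as the arm can. A call with a gripper value outside its range is refused whole. OPENING is the closure, from 0 (fully open) to 1 (shut), set as the call begins (- or left out, the last holds). The fingers move at their own pace and stop on an object; the grip force is fixed at half the most. Time passes only in rows, so rows that repeat a pose let the fingers close. It gives the time, the measured TCP pose, the force, the opening and the grip force at its end, in the units of the state.
- telemetry.observe(): the state, without advancing time (a new reading comes with each control period).
- eyes.camera(name): name is "side" or "top" or "wrist"; returns a dict with "img" (400x640x3 uint8, red, green, blue), "intrinsics" (3x3 intrinsics, pixels), "rvec" (rotation vector, rad) and "tvec" (3), from world to camera coordinates, as OpenCV has them. Camera axes: x right, y down, z forward; pixel columns grow to the right and rows downward; lengths in mm; the calibration is good to about 2 mm. A picture is of the moment at which its call begins. There is no depth.
- job.close_job(): hands the job in; it is judged then, once.
The state is a dict: "clock": time; "joint_pos": joint angles; "joint_velocities": joint speeds; "joint_torque": joint torques, N m; "tcp_pos": TCP position; "tcp_rot": TCP orientation; "force": force on the tool from outside, world axes, zero at the start; "wrist_torque": the same for the moment, N m; "gripper_width": finger opening in mm; "grip_force": force on a finger pad.
Only numpy, scipy, OpenCV 4.12 (cv2) and the standard library are available. Lean on these libraries where they do the work, as an engineer would, in place of code of your own. Each camera call takes 0.05 s, during which the arm holds its last target. There are 200 camera calls.

## Task

The little steel measuring pail is still standing in the open bowl of the grinder: hang it by its arched handle on the hook of the hook stand and let go of it there. Then fit the bayonet lid fully down into the grinder's collar and twist it clockwise to the pulse position, halfway to the lock (an eighth of a turn, bar at the wide ridge), never so far that it clicks into the lock. The lid is sprung and turns back by itself, so finish while still gripping it and holding it steady there; leave the other things on the worktop where they are.

Things in the scene. Friction and masses are not known exactly. Their poses are not given: they have to be found in the camera images.
- grinder: Grinder, fixed: black round base, 116 mm across at the foot, 104 mm at the steel collar, 106 mm high, an open steel bowl in the middle (57 mm wide, floor 55 mm above the worktop). Origin: centre of its underside, z up. Its collar has two notches for the lid's lugs, on the grinder's +x and -x sides.
- collar (a point): Centre of the collar's top face, on the grinder's axis, 106 mm up; axes as the grinder's. Opening 57 mm wide; the notches at +x and -x are 17 mm wide and reach 36 mm from the axis. Flange 5 mm thick; under it the lugs turn. Ridges on the rim, twice each: one thin at a notch (open), one wide 45 degrees clockwise of it seen from above (pulse), two thin at 90 (lock).
- pulse_mark (a point): One of the two wide black ridges (7 mm wide, 8 mm long radially, 46 mm from the axis) for the pulse position, 45 degrees clockwise of the +x notch; the other lies across the bowl. The end of the lid's bar points at it when the lid is halfway.
- ring (a joint): Sprung ring under the collar, rad, 0 as found, 1.6 at the end, grows clockwise from above. The lid's lugs drop between its stops and take it along after up to 6 degrees of play. It pushes the lid back with 0.05 N m at 0, about 0.11 N m halfway. From 60 degrees of lid turn sprung pips resist; past them the lid is locked. It stops anticlockwise turning.
- lid: Bayonet lid, loose, upright on the worktop, white with a black bar, 43 mm high, 0.12 kg +-30 %. Origin: centre of the underside, z up, x along the bar. Plug 52 mm across, 14 mm deep; on it a disc 80 mm across, 14 to 19 mm up; on that an upright grip bar 72 mm long (x), 14 mm thick (y), 19 to 43 mm up. Fits either way round. Fully down, the disc lies on the collar: origin 92 mm above the grinder's.
- lid_lug (a point): Outer end of one of two lugs, 34 mm from the lid's axis along +x (the other along -x), below the ends of the bar. Lugs 10 mm wide, 6 mm high, 1 to 7 mm above the underside. To fit the lid, bring the bar in line with the grinder's x axis, so that the lugs enter the notches, and lower it.
- lid_grip (a point): A point on the lid's axis, 41 mm above its underside, 2 mm below the top of the bar.
- pail: Small steel measuring pail, loose, standing in the grinder's bowl; 128 mm high, 0.10 kg +-30 %. Origin: centre of its underside, z up. Cup 44 mm across, 38 mm high; over it a rigid arched handle of 5 mm wire in the pail's y-z plane, 45 mm wide, its inside top 95.5 mm above the underside.
- pail_tab (a point): Middle of the flat wooden grip tab that stands on top of the pail's arch: 24 mm wide along the pail's y, 10 mm thick along x, from 100 to 128 mm above the pail's underside (this point: 114 mm).
- pail_arch (a point): Middle of the underside of the top of the pail's arch, which rests on the hook when hung; 95.5 mm above the pail's underside.
- hook_stand: Steel hook stand, fixed. Origin: centre of the underside of its round foot (100 mm across, 12 mm high), z up. Post 16 mm thick, 160 mm high; a level round prong 8 mm thick, its axis 140 mm up, runs along the stand's -x to 98 mm from the post's axis, then turns up to a tip 114 mm out that ends 166 mm up.
- hook_seat (a point): Top of the prong, 80 mm out from the post's axis and 144 mm above the worktop: a good place to hang the pail.
- jam_jar: Jam jar, 68 mm wide, 84 mm high, bystander. Origin: centre of underside.
- spice_g: Spice jar with green cap, 46 mm wide, 106 mm high, bystander. Origin: centre of underside.
- shaker_0: Light-coloured shaker, 31 mm wide, 42 mm high, bystander. Origin: centre of underside.
- shaker_1: Dark shaker, 31 mm wide, 42 mm high, bystander. Origin: centre of underside.
- honey_jar: Honey jar, 64 mm wide, 99 mm high, bystander. Origin: centre of underside.
- pepper_mill: Wooden pepper mill, 58 mm wide, 130 mm high, bystander. Origin: centre of underside.
Mind the look-alikes: they are no part of the job. What is shaped like the lid but red is not meant.

How it is judged (in metres and radians):
On the way, in this order (a step that is already met when the one before it is completed fails the run):
1. the pail hangs by its arch on the prong of the hook stand, let go (x of pail_arch in the frame of hook_stand between -0.112 and -0.012 m and y of pail_arch in the frame of hook_stand between -0.012 and 0.012 m and z of pail_arch in the frame of hook_stand between 0.136 and 0.158 m and contact force between pail and hook_stand above 0.2 N and contact force between pail and the fingers below 0.05 N and angle between pail's own z axis and vertical below 0.35 rad and linear speed of pail below 0.05 m/s), for 0.3 s.
2. the lid is fully down in the collar, at the open position (horizontal distance between lid and grinder below 0.006 m and z of lid in the frame of grinder between 0.088 and 0.0955 m and angle between lid's own z axis and vertical below 0.08 rad and angle between the x axis of lid and the x axis of grinder, either way round below 0.3 rad), for 0.05 s.
3. the lid, fully down, has been twisted to halfway (horizontal distance between lid and grinder below 0.006 m and z of lid in the frame of grinder between 0.088 and 0.0955 m and angle between lid's own z axis and vertical below 0.08 rad and angle between the x axis of lid and the x axis of grinder, either way round between 0.6 and 0.97 rad), for 0.3 s.
At the end, for the whole second after the job is handed in: The pail hangs upright by its arch on the prong, clear of the fingers; the lid is fully down (within 6 mm of the axis, disc within 3.5 mm of the collar), turned 34 to 56 degrees from open, still, and gripped with over 2 N as the program finishes (all of step 1 and all of step 3 and angular speed of lid below 0.2 rad/s and contact force between the fingers and lid above 2 N); the arm keeps its last pose, push and grip.
It fails at once if the lid is turned past 69 degrees, into the lock (horizontal distance between lid and grinder below 0.006 m and z of lid in the frame of grinder below 0.0955 m and angle between the x axis of lid and the x axis of grinder, either way round above 1.2 rad).
It fails at once if a bystander is moved more than 3 cm (distance of any of jam_jar, spice_g, shaker_0, shaker_1, honey_jar, pepper_mill from where it was at the start of the episode above 0.03 m).
It also fails if it takes over 64 s, if anything falls off the work surface, if the arm or the gripper's body presses on something with over 40 N, if the wrist force passes 120 N, or if a joint passes its speed limit or range.

## Working session

There is one attempt and no reset: what is moved stays moved. The work goes in short steps, Python scripts to look and compute and a shell command to move; the robot and the scene stay as the last step left them, time stands still between calls to the robot, and variables do not carry over. Pictures are saved under pics/ and viewed, at most 10 in all, crops included, and the job is handed in when it is done.

```bash
ls; mkdir -p pics
cat > h.py <<'E'
import numpy as np, cv2
from bench import telemetry, eyes, job, bot
def cam(n):
    c=eyes.camera(n); return c
def save(c,f,box=None,s=1):
    im=c["img"]
    if box: im=im[box[1]:box[3],box[0]:box[2]]
    im=cv2.resize(im,None,fx=s,fy=s,interpolation=cv2.INTER_CUBIC)
    cv2.imwrite("pics/"+f,im[:,:,::-1])
def ray(c,uv):
    R=cv2.Rodrigues(np.array(c["rvec"],float))[0]; t=np.array(c["tvec"],float).ravel()
    d=R.T@np.linalg.inv(np.array(c["intrinsics"],float))@np.array([uv[0],uv[1],1.]); return -R.T@t,d
def atz(c,uv,z):
    o,d=ray(c,uv); return o+d*(z-o[2])/d[2]
def proj(c,P):
    return cv2.projectPoints(np.array(P,float).reshape(-1,3),np.array(c["rvec"],float),np.array(c["tvec"],float),np.array(c["intrinsics"],float),None)[0].reshape(-1,2)
def st():
    s=telemetry.observe(); print(s["clock"],np.round(s["tcp_pos"],1),np.round(s["tcp_rot"],3),np.round(s["force"],1),np.round(s["wrist_torque"],2),s["gripper_width"],s["grip_force"]); return s
E
python3 - <<'E'
from h import *
import pickle
st()
d={}
for n in("top","side"):
    c=cam(n); save(c,n+"0.png"); d[n]=c
    print(n,ray(c,(320,200)))
pickle.dump(d,open("c0.pkl","wb"))
E
```

```text
pics
0.0 [222.8 502.2 217.8] [-6.510e-01 -3.073e+00  3.000e-03] [-0.2 -0.8 -0.2] [ 0.    0.03 -0.04] 93.00687067942455 0.0
top (array([ 143.61418999,  -73.10718174, 1576.20902669]), array([ 0.2512365 ,  0.04976808, -0.96680499]))
side (array([  42.35883514, -848.04062427,  950.5178939 ]), array([ 0.35928308,  0.68616677, -0.63260269]))
```

View pics/top0.png

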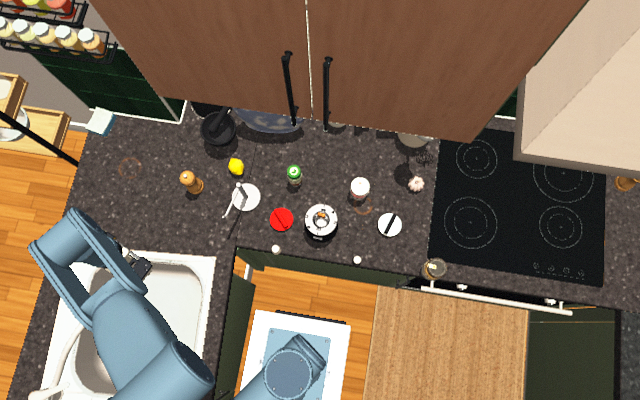

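View pics/side0.png

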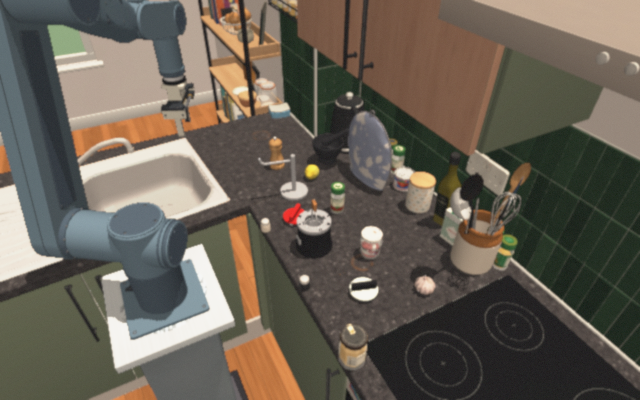

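The top view shows the grinder with the pail at about (321,222) and the hook stand foot at (245,197) with its prong running to about (227,215). There are two lid shapes: white with a black bar at (390,224), and red at (281,219). The white one matches the description. I'll confirm it in an enlarged crop.

Run:
```python
from h import *
import pickle
d=pickle.load(open("c0.pkl","rb"))
save(d["top"],"topc.png",(215,160,415,265),4)
s=d["side"]["img"]
a=cv2.resize(s[135:300,245:405],None,fx=3.6,fy=3.6,interpolation=cv2.INTER_CUBIC);cv2.imwrite("pics/sidec.png",a[:,:,::-1])
```

```text
(no output)
```

View pics/topc.png

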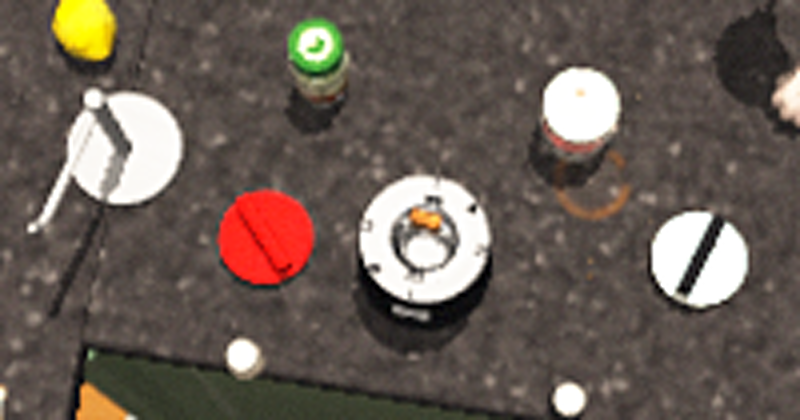

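View pics/sidec.png

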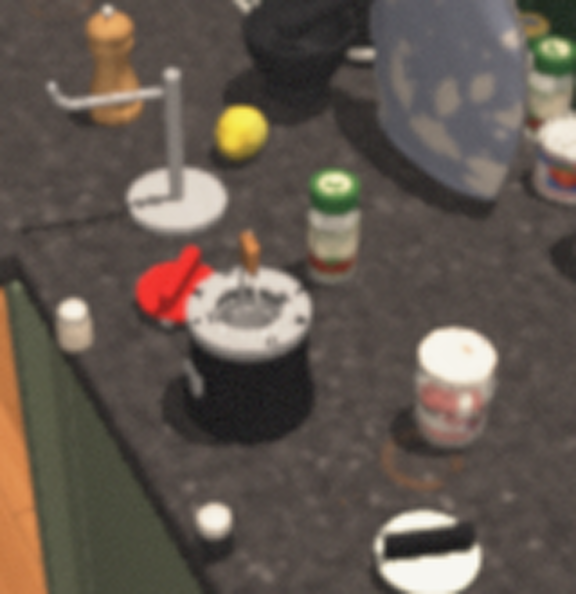

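Run:
```python
from h import *
import pickle
d=pickle.load(open("c0.pkl","rb")); t=d["top"]; s=d["side"]
T=lambda u,v:(u/4+215-.375,v/4+160-.375)
S=lambda u,v:(u/3.6+245-.36,v/3.6+135-.36)
def p(n,c,uv,z): print(n,np.round(atz(c,uv,z),1))
p("collar T",t,T(425,238),106); p("collar S",s,S(249,309),106)
p("tabtop T",t,T(425,214),183); p("tab mid S",s,S(250,251),169)
p("lid T",t,T(699,258),19); p("lid S",s,S(428,555),19)
p("bar a",t,T(717,217),43);p("bar b",t,T(684,293),43);p("barS a",s,S(384,538),43);p("barS b",s,S(472,525),43)
p("post T",t,T(94,99),160);p("post S",s,S(172,73),160)
p("tip T",t,T(34,227),166);p("tip S",s,S(54,88),166)
p("foot T",t,T(125,148),12)
p("foot S",s,S(177,198),12)
# ridge marks
for m in [(437,182),(473,209),(480,250),(411,296),(376,269),(367,226)]: p("mark",t,T(*m),107)
p("spice",t,T(317,45),106);p("jam/honey white",t,T(581,104),84);p("shaker",t,T(243,358),42);p("shaker2",t,T(569,398),42);p("red",t,T(265,238),19)
p("bowl c",t,T(428,240),70)
```

```text
collar T [463.1 -10.7 106. ]
collar S [460.9  -9.8 106. ]
tabtop T [465.  -10.9 183. ]
tab mid S [461.7 -10.4 169. ]
lid T [ 502.8 -240.3   19. ]
lid S [ 500.1 -240.1   19. ]
bar a [ 534.7 -248.1   43. ]
bar b [ 465.6 -229.2   43. ]
barS a [ 467.  -226.7   43. ]
barS b [ 533.9 -246.4   43. ]
post T [520.1 264.6 160. ]
post S [518.9 268.1 160. ]
tip T [409.3 287.9 166. ]
tip S [407.2 285.8 166. ]
foot T [520.2 264.1  12. ]
foot S [517.7 265.8  12. ]
mark [510.4 -12.7 107. ]
mark [492.9 -45.2 107. ]
mark [460.3 -56.1 107. ]
mark [414.1  -7.5 107. ]
mark [431.3  23.9 107. ]
mark [465.1  37.1 107. ]
spice [610.1 104.5 106. ]
jam/honey white [ 601.9 -119.4   84. ]
shaker [351.8 124.4  42. ]
shaker2 [ 363.  -147.4   42. ]
red [459.7 128.1  19. ]
bowl c [469.7 -11.9  70. ]
```

```bash
cat >> h.py <<'E'
def go(x,y,z,ydeg,frm=None):
    """shift (cm, tool axes) and turn (deg) from pose now to target TCP with tool y at heading ydeg (mod 180)"""
    s=st(); R=cv2.Rodrigues(np.array(s["tcp_rot"],float))[0]
    d=R.T@(np.array([x,y,z])-np.array(s["tcp_pos"]))/10
    a=np.degrees(np.arctan2(R[1,1],R[0,1])); w=(ydeg-a+90)%180-90
    print("heading y",round(a,1),"shift",np.round(d,2),"turn",round(-w,1),"tilt",np.round(R[:,2],3)); return d
E
python3 - <<'E'
from h import *
import pickle
go(462,-10,262,87)
t=pickle.load(open("c0.pkl","rb"))["top"]
im=t["img"].astype(int); m=(im[...,0]-im[...,2]>60)&(im[...,0]>130)
v,u=np.nonzero(m[205:235,305:340]); P=np.array([atz(t,(a+305,b+205),183)[:2] for a,b in zip(u,v)])
print(len(P),P.mean(0)); w,V=np.linalg.eigh(np.cov(P.T)); print(w**.5*3.46,np.degrees(np.arctan2(V[1,1],V[0,1])))
E
```

```text
0.1 [222.9 502.3 217.9] [-6.510e-01 -3.073e+00  2.000e-03] [-0.3  0.6 -0.1] [-0.02  0.02 -0.01] 93.02852470313582 0.0
heading y 66.1 shift [-42.64 -37.13  -4.36] turn -20.9 tilt [-0.001 -0.001 -1.   ]
28 [462.4833063  -12.02685006]
[11.45910381 24.37915163] 84.25114288516802
```

```bash
python3 -m handwheel '[-3.5,-3,-1,0, -7,-6,-2,-3, -10.5,-9,-3,-6, -14,-12,-4,-9, -17,-15,-4.4,-12, -20,-17.5,-4.4,-14, -23,-20,-4.4,-16, -26,-22.5,-4.4,-18, -29,-25,-4.4,-20, -32,-28,-4.4,-20, -35,-30.5,-4.4,-20, -35,-30.5,-4.4,-20]'
python3 - <<'E'
from h import *
go(462,-10,262,84)
E
```

```text
clock: 1.1
tcp_pos: [421.2, 77.0, 262.4]
tcp_rot: [0.115, 3.139, -0.004]
force: [0.6, -0.8, -0.1]
gripper_width: 93.0
grip_force: 0.0
1.1 [421.2  77.  262.4] [ 0.115  3.139 -0.004] [ 0.6 -0.8 -0.1] [ 0.02 -0.01 -0.03] 92.96639657642048 0.0
heading y 85.8 shift [-4.71 -8.38  0.06] turn 1.8 tilt [ 0.001 -0.002 -1.   ]
```

```bash
python3 -m handwheel '[-4.7,-8.4,0,1.8,-4.7,-8.4,0,1.8,-4.7,-8.4,0,1.8,-4.7,-8.4,0,1.8,-4.7,-8.4,0,1.8,-4.7,-8.4,0,1.8]'
python3 - <<'E'
from h import *
import pickle
c=cam("wrist"); save(c,"w1.png"); pickle.dump(c,open("w1.pkl","wb")); print(ray(c,(320,200)))
go(462,-10,262,84)
E
```

```text
clock: 1.6
tcp_pos: [459.7, -3.8, 262.3]
tcp_rot: [-0.156, -3.137, -0.001]
force: [0.9, -0.3, 0.1]
gripper_width: 92.9
grip_force: 0.0
(array([390.95540279,   2.77314747, 428.12263921]), array([ 0.26063923, -0.03243151, -0.96504211]))
1.65 [459.7  -3.7 262.5] [-1.550e-01 -3.137e+00 -1.000e-03] [-0.7  0.2 -0.9] [0.06 0.05 0.01] 92.51547627492451 0.0
heading y 84.3 shift [-0.29 -0.61  0.05] turn 0.3 tilt [-0.001  0.001 -1.   ]
```

View pics/w1.png

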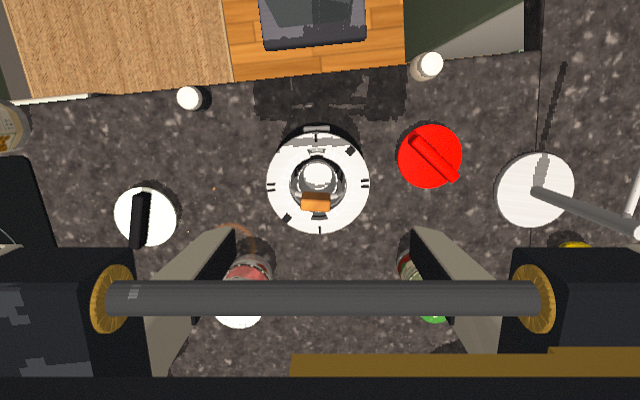

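Wrist view: the grinder centre is at (318,182), the tab spans about (302..331, 192..213), the thin open ridges are at (316,138) and (320,230), and the wide pulse ridges are at (352,150) and (287,217).

Run:
```python
from h import *
import pickle
c=pickle.load(open("w1.pkl","rb")); im=c["img"].astype(int)
m=(im[...,0]-im[...,2]>50); m[:185]=0;m[225:]=0;m[:,:290]=0;m[:,345:]=0
v,u=np.nonzero(m); print(u.min(),u.max(),v.min(),v.max())
for r in range(v.min(),v.max()+1): 
    q=u[v==r]; print(r,q.min(),q.max(),im[r,315],end=' | ')
print()
for uv in[(302,211),(330,211),(302,205),(330,205)]: print(uv,np.round(atz(c,uv,183),1))
for uv in[(316,138),(320,230),(352,150),(287,217)]: print(uv,np.round(atz(c,uv,107),1))
print(proj(c,[[462,-22,183],[462,2,183],[462,-10,106]]))
```

```text
300 330 192 211
192 303 313 [101  74  54] | 193 303 327 [98 61 26] | 194 302 328 [102  66  35] | 195 302 329 [100  61  31] | 196 302 329 [102  66  37] | 197 302 328 [100  64  32] | 198 301 329 [101  65  37] | 199 301 329 [126  78  38] | 200 301 329 [196 119  57] | 201 300 330 [230 147  72] | 202 300 330 [242 161  73] | 203 300 330 [242 160  77] | 204 300 330 [237 155  70] | 205 300 330 [234 151  70] | 206 300 330 [233 150  71] | 207 300 329 [233 153  73] | 208 300 329 [231 147  67] | 209 301 329 [232 146  65] | 210 302 329 [225 138  61] | 211 310 329 [179 148 129] | 
(302, 211) [464.5 -20.1 183. ]
(330, 211) [466.7   1.3 183. ]
(302, 205) [459.7 -19.6 183. ]
(330, 205) [461.9   1.8 183. ]
(316, 138) [416.3  -5.6 107. ]
(320, 230) [509.3 -11.3 107. ]
(352, 150) [431.2  27.7 107. ]
(287, 217) [492.1 -43.1 107. ]
[[299.22029212 208.14683766]
 [330.33851305 205.12156432]
 [316.4005539  184.73409971]]
```

```bash
python3 - <<'E'
from h import *
go(461,-9.3,158,83.7)
E
python3 -m handwheel '[-0.2,-0.55,3,0.5,-0.2,-0.55,6,0.5,-0.2,-0.55,9,0.5,-0.2,-0.55,10.4,0.5,-0.2,-0.55,10.4,0.5]' && python3 -m handwheel '[0,0,0,0,0,0,0,0,0,0,0,0,0,0,0,0,0,0,0,0,0,0,0,0,0,0,0,0,0,0,0,0]' 1
```

```text
1.65 [459.7  -3.7 262.5] [-1.550e-01 -3.137e+00 -1.000e-03] [-0.7  0.2 -0.9] [0.06 0.05 0.01] 92.51547627492451 0.0
heading y 84.3 shift [-0.19 -0.56 10.45] turn 0.6 tilt [-0.001  0.001 -1.   ]
clock: 2.07
tcp_pos: [458.8, -8.6, 155.6]
tcp_rot: [-0.167, -3.13, -0.003]
force: [0.4, -0.1, -0.1]
gripper_width: 92.7
grip_force: 0.0
clock: 2.73
tcp_pos: [461.9, -10.9, 158.8]
tcp_rot: [0.171, 3.137, -0.0]
force: [-0.2, 0.8, 0.3]
gripper_width: 44.4
grip_force: 0.0
```

```bash
python3 -m handwheel '[0,0,0,0,0,0,0,0,0,0,0,0,0,0,0,0,0,0,0,0,0,0,0,0]' && python3 -m handwheel '[0,0,-1,0,0,0,-3,0,0,0,-5,0,0,0,-7,0,0,0,-7,0,0,0,-7,0]'
python3 - <<'E'
from h import *
go(371.7,294,158+25,79.1)
E
```

```text
clock: 3.23
tcp_pos: [461.8, -10.8, 158.6]
tcp_rot: [-0.171, -3.137, 0.0]
force: [-0.1, -0.5, -0.2]
gripper_width: 23.7
grip_force: 30.0
clock: 3.73
tcp_pos: [462.6, -11.0, 229.9]
tcp_rot: [0.171, 3.134, -0.001]
force: [-0.2, 0.1, -1.3]
gripper_width: 23.2
grip_force: 30.0
3.7333 [462.6 -11.  229.9] [ 1.710e-01  3.134e+00 -1.000e-03] [-0.2  0.1 -1.3] [ 0.03  0.   -0.07] 23.20508374853008 29.990699887275696
heading y 83.8 shift [12.36 29.33  4.64] turn 4.7 tilt [ 0.003 -0.001 -1.   ]
```

```bash
python3 -m handwheel '[0.6,1.5,0,0,1.8,4.4,0,0,3,7.3,0,1,4.2,10.2,0,2,5.5,13.1,0,3,6.8,16.1,0,4,8,19,0,4.7,9.2,22,0,4.7,10.4,24.8,0,4.7,11.5,27.4,0,4.7,12.1,28.8,0,4.7,12.4,29.3,0,4.7]' && python3 -m handwheel '[0,0,1,0,0,0,3,0,0,0,4.7,0,0,0,4.7,0,0,0,4.7,0,0,0,4.7,0]'
python3 - <<'E'
from h import *
go(440.5,280.7,180,79.1)
for n in("top","side"):
    c=cam(n); save(c,n+"1.png",(200,150,280,250) if n=="top" else (220,110,350,230),4)
a=cv2.imread("pics/top1.png");b=cv2.imread("pics/side1.png")[:400]
h=min(len(a),len(b));a=cv2.resize(a,(280,350));b=cv2.resize(b,(455,350*1))
cv2.imwrite("pics/m1.png",np.hstack([a,b]))
E
```

```text
clock: 4.73
tcp_pos: [368.7, 295.7, 227.3]
tcp_rot: [-0.295, -3.125, 0.001]
force: [-1.2, 0.1, -0.6]
gripper_width: 23.6
grip_force: 30.0
clock: 5.23
tcp_pos: [371.0, 293.3, 181.9]
tcp_rot: [0.301, 3.127, -0.0]
force: [-0.1, -0.1, -0.2]
gripper_width: 24.1
grip_force: 30.0
5.2333 [371.  293.3 181.9] [ 0.301  3.127 -0.   ] [-0.1 -0.1 -0.2] [ 0.04 -0.01 -0.02] 24.094296202725975 29.990723133087158
heading y 79.0 shift [-7.07  0.09  0.19] turn -0.1 tilt [ 0. -0. -1.]
```

View pics/m1.png

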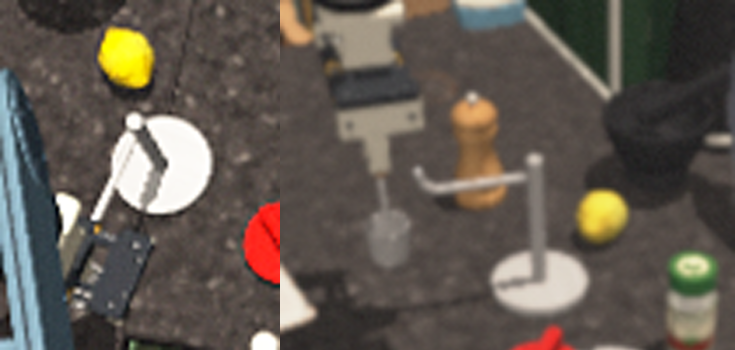

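The pail hangs from the gripper next to the prong tip, and the arch is in line with the prong. The tip is at (418,175) in the side half.

```bash
python3 -m handwheel '[-0.7,0,0,0,-2,0,0,0,-3.4,0.1,0,0,-4.8,0.1,0,0,-6.2,0.1,0,0,-7,0.1,0,0,-7,0.1,0,0,-7,0.1,0.8,0,-7,0.1,1.6,0,-7,0.1,2.2,0,-7,0.1,2.5,0,-7,0.1,2.5,0]' && python3 -m handwheel '[0,0,0.2,0,0,0,0.4,0,0,0,0.5,0,0,0,0.5,0,0,0,0.5,0]'
```

```text
clock: 6.33
tcp_pos: [438.2, 281.6, 156.4]
tcp_rot: [-0.298, -3.126, 0.001]
force: [-1.4, -0.8, 2.5]
gripper_width: 23.7
grip_force: 30.0
clock: 6.75
tcp_pos: [439.2, 281.7, 155.3]
tcp_rot: [0.297, 3.125, 0.001]
force: [-8.7, -4.8, 26.3]
gripper_width: 23.4
grip_force: 30.0
```

```bash
python3 -m handwheel '[0,0,-0.2,0,0,0,-0.38,0,0,0,-0.38,0,0,0,-0.38,0]'; python3 -m handwheel '[0,0,0,0,0,0,0,0,0,0,0,0,0,0,0,0,0,0,0,0,0,0,0,0,0,0,0,0,0,0,0,0]' 0.4
python3 - <<'E'
from h import *
st()
a=cam("top");b=cam("side"); w=cam("wrist")
f=lambda c,x,y:cv2.resize(c["img"][y:y+90,x:x+90],(360,360),interpolation=cv2.INTER_CUBIC)
cv2.imwrite("pics/m2.png",np.hstack([f(b,230,130),cv2.resize(w["img"],(432,270))[:,:][:270] if 0 else cv2.resize(w["img"][60:300,180:460],(420,360))])[:,:,::-1])
E
```

```text
clock: 7.08
tcp_pos: [439.2, 282.0, 156.0]
tcp_rot: [0.299, 3.127, 0.001]
force: [-2.2, -1.2, 7.9]
gripper_width: 23.7
grip_force: 30.0
clock: 7.75
tcp_pos: [439.3, 281.7, 155.4]
tcp_rot: [-0.3, -3.127, 0.0]
force: [0.9, 0.5, 0.3]
gripper_width: 55.9
grip_force: 0.0
7.75 [439.3 281.7 155.4] [-0.3   -3.127  0.   ] [0.9 0.5 0.3] [-0.01  0.01 -0.01] 55.93936389679038 0.0
```

View pics/m2.png

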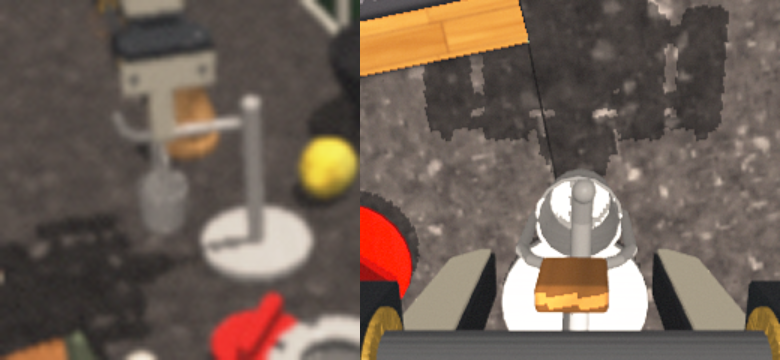

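The pail hangs upright, with the prong running through its arch at about (580,220) in the right half and the fingers clear of the tab. Next I lift off and go to the lid.

```bash
python3 -m handwheel '[0,0,-0.5,0,0,0,-2,0,0,0,-4,0,0,0,-7,0,0,0,-9,0,0,0,-9,0]' 0.4
python3 - <<'E'
from h import *
go(501,-239.5,200,74.2)
E
```

```text
clock: 8.4
tcp_pos: [441.7, 282.6, 250.6]
tcp_rot: [0.298, 3.119, 0.006]
force: [0.8, 0.2, 0.6]
gripper_width: 55.8
grip_force: 0.0
8.4 [441.7 282.6 250.6] [0.298 3.119 0.006] [0.8 0.2 0.6] [ 0.07 -0.04  0.01] 55.81108322758577 0.0
heading y 79.1 shift [-15.69 -50.16   4.95] turn 4.9 tilt [ 0.008  0.003 -1.   ]
```

```bash
python3 -m handwheel '[-1.2,-3.8,0,0,-2.4,-7.6,0,1,-3.6,-11.4,0,2,-4.8,-15.2,0,3,-6,-19,0,4,-7.2,-22.8,0,4.9,-8.4,-26.6,0,4.9,-9.6,-30.4,0,4.9,-10.8,-34.2,0,4.9,-12,-38,0,4.9,-13.2,-41.8,0,4.9,-14.2,-45.2,0,4.9]'; python3 -m handwheel '[-1,-5,2,0,-1.1,-5.4,5,0,-1.1,-5.4,5,0,-1.1,-5.4,5,0,-1.1,-5.4,5,0,-1.1,-5.4,5,0]'
python3 - <<'E'
from h import *
c=cam("wrist");save(c,"w2.png")
import pickle;pickle.dump(c,open("w2.pkl","wb"))
go(501,-239.5,22,74.2)
im=c["img"].astype(int); print(np.round(proj(c,[[501,-239.5,43],[501,-239.5,19]])))
E
```

```text
clock: 9.4
tcp_pos: [492.6, -191.5, 245.0]
tcp_rot: [-0.434, -3.111, 0.0]
force: [1.1, -0.0, 0.4]
gripper_width: 56.2
grip_force: 0.0
clock: 9.9
tcp_pos: [489.6, -243.3, 196.9]
tcp_rot: [0.431, 3.11, -0.001]
force: [-0.3, 0.1, 0.4]
gripper_width: 55.4
grip_force: 0.0
9.95 [ 489.8 -243.3  197.1] [ 4.30e-01  3.11e+00 -2.00e-03] [ 0.6 -0.2 -0.6] [-0.03  0.    0.02] 55.76404068603681 0.0
heading y 74.3 shift [-0.93  0.68 17.51] turn 0.1 tilt [ 0.002 -0.001 -1.   ]
[[329. 192.]
 [329. 186.]]
```

View pics/w2.png

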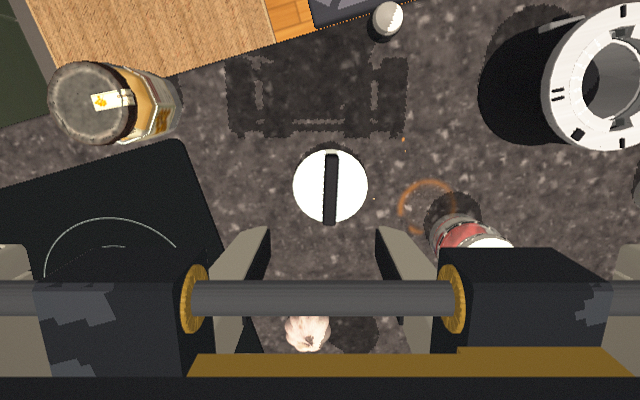

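The white lid's disc is centred at about (330,186), and its bar runs from (332,153) to (330,225), almost along the tool's x.

Run:
```python
from h import *
import pickle
c=pickle.load(open("w2.pkl","rb")); im=c["img"].astype(int)
w=(im.min(2)>200).astype(np.uint8); w[:140]=0;w[230:]=0;w[:,:285]=0;w[:,375:]=0
k=cv2.convexHull(np.argwhere(w)[:,::-1].astype(np.int32))
e=cv2.fitEllipse(k); print(e, np.round(atz(c,e[0],19),1))
b=(im.max(2)<80); b[:150]=0;b[226:]=0;b[:,:318]=0;b[:,345:]=0
v,u=np.nonzero(b); ok=[]
for r in (160,175,190,205,218): q=u[v==r]; ok.append(atz(c,(q.mean(),r),43)); print(r,q.min(),q.max(),np.round(ok[-1],1))
d=ok[-1]-ok[0]; print(np.degrees(np.arctan2(d[1],d[0])))
```

```text
((329.85107421875, 185.40188598632812), (72.98454284667969, 74.44947052001953), 81.77149200439453) [ 500.4 -238.4   19. ]
160 325 338 [ 471.2 -229.2   43. ]
175 324 337 [ 485.1 -234.1   43. ]
190 324 336 [ 499.5 -238.6   43. ]
205 323 335 [ 514.1 -243.6   43. ]
218 323 334 [ 527.1 -247.8   43. ]
-18.372071624810317
```

```bash
python3 -m handwheel '[-0.9,0.7,3,1.7,-0.9,0.7,6,1.7,-0.9,0.7,9.5,1.7,-0.9,0.7,12.5,1.7,-0.9,0.7,14.5,1.7,-0.9,0.7,15.5,1.7,-0.9,0.7,15.5,1.7,-0.9,0.7,15.5,1.7]'
python3 - <<'E'
from h import *
go(500.5,-239,23.5,72.5)
E
```

```text
clock: 10.62
tcp_pos: [500.3, -239.7, 41.6]
tcp_rot: [0.477, 3.104, -0.001]
force: [-0.4, -0.7, 0.8]
gripper_width: 56.1
grip_force: 0.0
10.6167 [ 500.3 -239.7   41.6] [ 4.770e-01  3.104e+00 -1.000e-03] [-0.4 -0.7  0.8] [ 0.06 -0.   -0.04] 56.11445657469888 0.0
heading y 72.5 shift [0.   0.07 1.81] turn 0.0 tilt [ 0.001 -0.001 -1.   ]
```

```bash
python3 -m handwheel '[0,0,0.9,0,0,0,1.8,0,0,0,1.8,0,0,0,1.8,0]'; python3 -m handwheel '[0,0,0,0,0,0,0,0,0,0,0,0,0,0,0,0,0,0,0,0,0,0,0,0,0,0,0,0,0,0,0,0,0,0,0,0,0,0,0,0,0,0,0,0,0,0,0,0]' 1;  python3 - <<'E'
from h import *
go(500.5,-239,160,72.5)
E
```

```text
clock: 10.95
tcp_pos: [499.2, -239.6, 22.3]
tcp_rot: [-0.479, -3.104, -0.0]
force: [-0.8, 0.5, 0.1]
gripper_width: 55.5
grip_force: 0.0
clock: 11.95
tcp_pos: [499.4, -239.7, 22.5]
tcp_rot: [0.479, 3.105, 0.0]
force: [0.4, 1.8, 1.4]
gripper_width: 13.6
grip_force: 30.0
11.95 [ 499.4 -239.7   22.5] [0.479 3.105 0.   ] [0.4 1.8 1.4] [ 0.18 -0.01 -0.05] 13.572143036638288 30.00050961971283
heading y 72.5 shift [ -0.08   0.1  -13.75] turn -0.0 tilt [ 0.  0. -1.]
```

```bash
python3 -m handwheel '[0,0,-1,0,0,0,-4,0,0,0,-8,0,0,0,-12,0,0,0,-14,0,0,0,-14,0,0,0,-14,0]';  python3 - <<'E'
from h import *
go(462,-9.5,160,86.9)
E
```

```text
clock: 12.53
tcp_pos: [499.9, -240.3, 164.0]
tcp_rot: [0.478, 3.102, -0.003]
force: [-0.8, 0.5, -2.3]
gripper_width: 13.6
grip_force: 30.0
12.5333 [ 499.9 -240.3  164. ] [ 4.780e-01  3.102e+00 -3.000e-03] [-0.8  0.5 -2.3] [ 0.01  0.02 -0.06] 13.64831328252203 29.99974250793457
heading y 72.5 shift [10.57 20.86  0.34] turn -14.4 tilt [ 0.003 -0.002 -1.   ]
```

```bash
python3 -m handwheel '[0.6,1.2,0,-1,1.8,3.6,0,-3,3.2,6.4,0,-5,4.6,9.2,0,-7,6,12,0,-9,7.4,14.8,0,-11,8.8,17.5,0,-13,9.9,19.6,0,-14,10.4,20.6,0,-14.4,10.57,20.86,0.3,-14.4,10.57,20.86,0.3,-14.4,10.57,20.86,0.3,-14.4]';  python3 - <<'E'
from h import *
go(462,-9.5,120,86.9)
c=cam("wrist");t=cam("top");s=cam("side")
import pickle;pickle.dump((c,t,s),open("w3.pkl","wb"))
f=lambda c,x,y,w,h,k:cv2.resize(c["img"][y:y+h,x:x+w],None,fx=k,fy=k,interpolation=cv2.INTER_CUBIC)
A=f(c,220,90,200,150,2.6);B=f(s,285,170,75,130,3)
cv2.imwrite("pics/w3.png",np.hstack([A,B])[:,:,::-1])
E
```

```text
clock: 13.53
tcp_pos: [461.2, -9.6, 158.7]
tcp_rot: [-0.086, -3.139, 0.0]
force: [0.2, -0.3, -0.9]
gripper_width: 13.7
grip_force: 30.0
13.5333 [461.2  -9.6 158.7] [-0.086 -3.139  0.   ] [ 0.2 -0.3 -0.9] [ 0.01 -0.04 -0.05] 13.702752160860465 29.999744296073914
heading y 86.9 shift [-0.08  0.01  3.87] turn -0.0 tilt [-0.001 -0.    -1.   ]
```

View pics/w3.png

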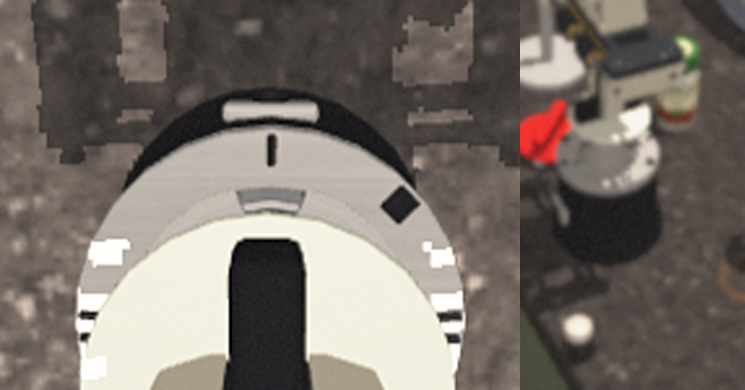

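The lid is held level above the collar. Its bar is at about u=267, in line with the thin ridge and notch at u≈271, and the disc's near edge is at v≈213.

Run:
```python
from h import *
import pickle
c,t,s=pickle.load(open("w3.pkl","rb"))
W=lambda u,v:(u/2.6+220-.3,v/2.6+90-.3)
def p(n,uv,z): print(n,np.round(atz(c,W(*uv),z),1))
zd=155.2
p("disc near",(270,213),zd);p("disc L",(86,330),zd);p("disc R",(456,330),zd)
p("bar near end L",(231,245),zd+24);p("bar near end R",(303,245),zd+24);p("bar mid low",(265,330),zd+24)
p("ridge open",(271,150),107);p("notch end",(270,190),106);p("pulse",(400,204),107);p("lockL",(88,326),107);p("lockR",(452,326),107)
p("collar near edge",(271,126),106)
```

```text
disc near [423.2  -6.9 155.2]
disc L [445.4 -46.  155.2]
disc R [449.6  29.9 155.2]
bar near end L [424.  -13.8 179.2]
bar near end R [424.7  -1.4 179.2]
bar mid low [439.6  -8.8 179.2]
ridge open [416.   -6.1 107. ]
notch end [426.2  -6.9 106. ]
pulse [431.5  25.9 107. ]
lockL [459.4 -56.8 107. ]
lockR [464.8  39.  107. ]
collar near edge [410.2  -5.8 106. ]
```

```bash
python3 -m handwheel '[0,0,1,0,0,0,2,0,0,0,2.8,0,0,0,3.1,0,0,0,3.4,0,0,0,3.6,0,0,0,3.6,0]'; python3 -m handwheel '[0,0,0.3,0,0,0,0.5,0,0,0,0.7,0,0,0,0.8,0,0,0,0.85,0,0,0,0.85,0,0,0,0.85,0]'; python3 -c "from h import *;go(462,-9,114.5,86.9)"
```

```text
clock: 14.27
tcp_pos: [461.4, -9.1, 123.2]
tcp_rot: [-0.086, -3.14, -0.0]
force: [-1.1, 0.3, -1.8]
gripper_width: 13.3
grip_force: 30.0
clock: 14.85
tcp_pos: [461.5, -9.0, 115.0]
tcp_rot: [0.086, 3.14, -0.0]
force: [-0.1, 0.9, -1.0]
gripper_width: 13.4
grip_force: 30.0
14.85 [461.5  -9.  115. ] [ 0.086  3.14  -0.   ] [-0.1  0.9 -1. ] [ 0.02  0.   -0.01] 13.414885010861163 29.999760389328003
heading y 86.9 shift [-0.05  0.    0.05] turn -0.0 tilt [ 0. -0. -1.]
```

```bash
python3 -m handwheel '[0,0,0.1,0,0,0,0.15,0,0,0,0.2,0,0,0,0.2,0,0,0,0.2,0,0,0,0.2,0]'; python3 -c "from h import *;go(462,-9,114.5,86.9)"
```

```text
clock: 15.35
tcp_pos: [461.7, -9.0, 114.5]
tcp_rot: [0.086, 3.139, -0.001]
force: [-4.9, 0.8, 12.3]
gripper_width: 13.5
grip_force: 30.0
15.35 [461.7  -9.  114.5] [ 8.600e-02  3.139e+00 -1.000e-03] [-4.9  0.8 12.3] [ 0.28  0.73 -0.  ] 13.495651317133591 30.00246226787567
heading y 86.9 shift [-0.03  0.01 -0.  ] turn -0.0 tilt [ 0.001 -0.    -1.   ]
```

```bash
python3 -m handwheel '[0,0,-0.1,0,0,0,-0.1,3,0,0,-0.1,6,0,0,-0.1,9,0,0,-0.1,12,0,0,-0.1,15,0,0,-0.1,18,0,0,-0.1,20,0,0,-0.1,20,0,0,-0.1,20]'; python3 -c "from h import *;s=go(462,-9,114.5,41.9);print(telemetry.observe()['joint_pos'])"
```

```text
clock: 16.18
tcp_pos: [462.1, -8.7, 114.5]
tcp_rot: [0.628, 3.077, 0.001]
force: [0.0, 2.7, 5.2]
gripper_width: 13.6
grip_force: 30.0
16.1833 [462.1  -8.7 114.5] [6.280e-01 3.077e+00 1.000e-03] [0.  2.7 5.2] [ 0.5  -0.07 -0.03] 13.633018609445188 30.001981258392334
heading y 66.9 shift [ 0.   -0.03 -0.  ] turn 25.0 tilt [ 0.002  0.    -1.   ]
[-2.61526302e-01  2.04125077e-01  1.88612874e+00  9.06795612e-04
  1.04992893e+00 -1.42992180e+00]
```

```bash
python3 -m handwheel '[0,0,0,3,0,0,0,6,0,0,0,9,0,0,0,12,0,0,0,15,0,0,0,18,0,0,0,21,0,0,0,24,0,0,0,25,0,0,0,25,0,0,0,25,0,0,0,25]'
python3 - <<'E'
from h import *
go(462,-9,114.5,41.9)
c=cam("wrist");s=cam("side")
f=lambda c,x,y,w,h,k:cv2.resize(c["img"][y:y+h,x:x+w],None,fx=k,fy=k,interpolation=cv2.INTER_CUBIC)
A=f(c,220,90,200,150,2.6);B=f(s,245,130,90,130,3)
cv2.imwrite("pics/w4.png",np.hstack([A,B])[:,:,::-1])
E
```

```text
clock: 17.18
tcp_pos: [462.5, -8.8, 114.5]
tcp_rot: [1.278, 2.868, 0.002]
force: [3.8, 4.2, 4.9]
gripper_width: 13.9
grip_force: 30.0
17.1833 [462.5  -8.8 114.5] [1.278e+00 2.868e+00 2.000e-03] [3.8 4.2 4.9] [ 0.66 -0.53  0.11] 13.90000943953459 30.01231759786606
heading y 42.0 shift [ 0.02 -0.05 -0.  ] turn 0.1 tilt [ 0.002  0.    -1.   ]
```

View pics/w4.png

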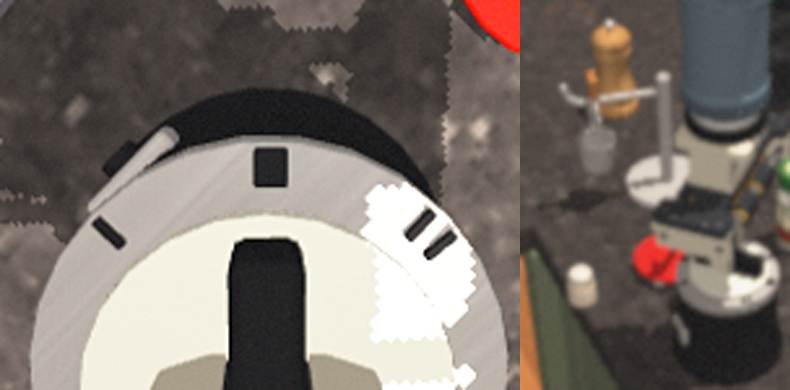

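The bar at (267,245) points at the wide ridge at (270,167), and the disc sits down on the collar. In the side half the pail is still hanging on the hook. I'll hold briefly to settle, then hand in.

```bash
python3 -m handwheel '[0,0,0,0,0,0,0,0,0,0,0,0,0,0,0,0,0,0,0,0,0,0,0,0,0,0,0,0]'; python3 -c "from h import *;print(job.close_job())"
```

```text
clock: 17.87
tcp_pos: [462.5, -8.8, 114.5]
tcp_rot: [1.278, 2.867, 0.002]
force: [3.2, 3.9, 4.8]
gripper_width: 13.8
grip_force: 30.0
the job is handed in; nothing more can be done
None
```

The pail hangs by its arch on the hook, let go. The lid is fully down in the collar and twisted about 45 degrees to the pulse position, still gripped (30 N). I handed the job in at about 18 s; it returned no verdict.

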